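# Wedge a row of slats tight in a clamping jig

## Robot

A 7-joint arm with a two-finger parallel gripper is mounted at the origin on the work surface. World frame = base frame: x ahead of the robot, y to its left, z up, the work surface at z = 0. Lengths are in m, angles in rad, forces in N, time in s.
With the tool pointing down it reaches from about 0.4 to 0.85 m from the base axis. Payload 10.4 kg.
Tool frame: the origin (TCP) lies at the very end of the fingers, on their centre line; the grasp point (between the pads) lies 19 mm behind it; x points along the fingers, z is the direction in which the jaws open and shut, and the axes are right-handed (so a half turn about x gives the same grasp; the last joint's range is limited). The gripper opens to 85 mm and grips with 20 to 120 N. Pads are 22 mm wide; open, the fingers measure 114 mm over their backs; the gripper's body (76 mm by 85 mm) begins 54 mm behind the grasp point. The pads swing forward as they close: fully open they stand 13 mm farther back than shut.
Start: joints at [1.159, 0.332, -0.065, 1.46, 0.022, 1.35, -0.088], TCP at [0.237, -0.578, 0.231] pointing down, gripper open.
Joint ranges: [-2.6, 2.6], [-0.5, 2.12], [-1.47, 1.34], [0.16, 2.42], [-1.27, 4.41], [0.06, 2.06], [-2.6, 2.6]. Speed limits (rad/s): [2.22, 2.22, 2.79, 2.79, 3.14, 3.14, 3.14].

## Interface

Orientations are given as a unit quaternion [x, y, z, w].
In Python, from workcell import readout, camera, manip gives the robot as it stands.
- The arm moves only by the shell command python3 -m inch 'ROWS' [FORCE]. ROWS is JSON, a list of rows, each a list of 3 entries, a list of its own where there are three numbers: the turn, a rotation vector about the tool's x, y, z in degrees, then the shift along the tool's x, y, z in mm, then the closure, from 0 (fully open) to 1 (shut). In form: [[[wx, wy, wz], [dx, dy, dz], hand], ...]. A call has 1 to 10 rows; each row is the pose to reach, as a shift and turn from the pose measured when the call began, along the tool's axes at that moment; what a row does not reach only later rows make up. A row lasts 1/8 s, in which the tool goes at most 62.5 mm and 10.7 degrees, less where a joint would pass 70% of its speed; a pose out of reach is approached as far as the arm can. A call with a gripper value outside its range is refused whole. The fingers move at their own pace and stop on an object; FORCE is the grip in N (left out, the last holds). Time passes only in rows, so rows that repeat a pose let the fingers close. It gives the time, the measured TCP pose, the force and the opening at its end, in the units of the state.
- readout.get_obs(): the state, without advancing time (a new reading comes with each control period).
- camera(name): name is "scene" or "side" or "wrist"; returns a dict with "pixels" (384x512x3 uint8, red, green, blue), "range_z" (384x512 float32, m along the optical axis (not along the pixel's ray), 0 where there is no reading), "intrinsics" (3x3 intrinsics, pixels), "extrinsics" (4x4, takes a point from world to camera coordinates); the wrist camera has in their place "T_tool_cam" (4x4, takes a point from camera to tool coordinates, whose origin is the TCP and whose axes are the tool frame's). Camera axes: x right, y down, z forward; pixel columns grow to the right and rows downward; lengths in m; the calibration is good to about 2 mm. A picture is of the moment at which its call begins: read the wrist's pose just before it.
- manip.hand_in(): hands the job in, once; it reports no verdict.
The state is a dict: "clock": time; "joint_pos": joint angles; "joint_velocities": joint speeds; "tau": joint torques, N m; "position": TCP position; "ee_rot": TCP orientation; "ft_force": force on the tool from outside, world axes, zero at the start; "torque": the same for the moment, N m; "grip_width": opening from 0.0 (shut) to 1.0 (fully open).
Only numpy, scipy, OpenCV 4.12 (cv2) and the standard library are available. Lean on these libraries where they do the work, as an engineer would, in place of code of your own. Each camera call takes 0.05 s, during which the arm holds its last target.

## Task

Dry-clamp the row in the plywood jig on the bench: two pale wooden slats and the green tapered block beside them. First push all three lengthwise until their far ends are fully home against the jig's end stop; then set the yellow wedge, thin end first, flat in the gap between the green block and the straight fence, and drive it along the fence until its thick end is flush with the near ends of the row and the row is locked tight against the red sprung bar. Leave the tape measure, the screw jar and the sanding block where they are.

Things in the scene. Friction and masses are not known exactly. Their poses are not given: they have to be found in the camera images.
- jig: Fixed clamping jig: plywood board 340 x 250 x 18 mm, top at z = 18. Origin: centre of its underside. x axis: the driving direction, away from the robot (turned up to 15 degrees); y across the row; z up. All 'jig' values here are mm in this frame. The board from x = -170 to 0 is a clear flat apron for sliding. A fixed back fence stands at y = -111 to -123.
- stop_face (a point): End stop, dark wood, 26 mm high above the board, near face at jig x = 150, spanning y = -76 to 50 (open behind the wedge gap). The point is on that face at board height, at y = -11.
- gap_mouth (a point): Mouth of the narrowing wedge gap at board height: jig x = 0, y = 59, on the line where the near ends of the home row lie.
- fence_near (a point): Near end of the wedge fence's inner face at board height (jig x = 0, y = 77). The face runs straight along jig x to x = 150. The fence is dark wood, 24 mm thick, 26 mm high above the board. The wedge slides straight along it, in jig +x.
- slat1: Pale wooden slat 150 x 40 x 30 mm (long in x), about 0.12 kg, flat on the jig's board along jig x, next to the red bar (centre at jig y about -53.5). Origin: centre of its underside. Home is jig x = 75 (near end at 0); it starts 10 to 60 mm short of that, sticking out over the apron. 1 to 3 mm of slack between neighbours.
- slat2: Like slat1, the middle one of the row (jig y about -11).
- caul: Green tapered block, third in the row, 150 mm long, 30 high, about 0.13 kg. Origin: underside, mid length. Own frame, mm: straight side y = -21 (faces slat2); near end x = -75, from y = -21 to 9; far end x = 75, to y = 34.7; that slanting side faces the wedge gap, with the wedge's taper. Starts at jig y about 32.5, 10 to 60 mm short of home, jig x = 75.
- wedge: Yellow wedge, 140 mm long, 34 high, about 0.16 kg, upright on the bench left or right of the jig. Origin: underside, mid length; x points to the thin end. Own frame, mm: butt at x = -70, 46 wide; thin end at x = 70, 22 wide; straight side y = 17 (goes against the fence); slanting side from y = -29 at the butt to -5 (goes against the block). Home: origin at jig x = 70, y = 60.
- wedge_butt (a point): Middle of the wedge's thick end face (wedge x = -70, y = -6, z = 17): push here. Home when at jig x = 0. With the row slack it slides freely to about jig x = -60, then takes up the slack; the push needs about 7 to 15 N at the end. Friction holds the wedge where it is left.
- wedge_tip (a point): Middle of the wedge's thin end face (wedge x = 70, y = 6, z = 17).
- wedge_grip (a point): Centre of the dark grip block on the wedge (wedge x = -35, y = -3, z = 47): 40 mm along wedge x, 24 wide across y, from z = 34 to 60.
- pad (a joint): Red sprung bar along the row's side, jig x = 1 to 149, face at jig y = -75 at rest, top 26 mm above the board. Value: m pushed back by the row, from 0 (row slack) to 0.008 at its stop; 2 N to start it and 1 N more per mm. About 0.004 when the wedge's butt is flush with the home row's near ends.
- tape_measure: Yellow tape measure, 75 x 45 x 65 mm, standing on the bench on the other side of the jig from the wedge. Origin: centre of its underside. Leave it alone.
- screw_jar: Glass jar with a cap, 64 mm across, 85 mm high, beyond the jig's far right corner. Origin: centre of its underside. Leave it alone.
- sanding_block: Blue-topped cork sanding block, 65 x 110 x 40 mm, lying beyond the jig's far left corner. Origin: centre of its underside. Leave it alone.
Mind the look-alikes: they are no part of the job. Of the things like the wedge, leave any that is pink or purple; of the rest the smaller one is meant.

How it is judged:
By the outcome, as a careful person would: the job done as asked, in the order asked, and still so for the second after the job is handed in, with the robot touching nothing.
It also fails if it takes over 72 s, if anything falls off the work surface, if the arm or the gripper's body presses on something with over 40 N, if the wrist force passes 120 N, or if a joint passes its speed limit or range.

## Working session

There is one attempt and no reset: what is moved stays moved. The work goes in short steps, Python scripts to look and compute and a shell command to move; the robot and the scene stay as the last step left them, time stands still between calls to the robot, and variables do not carry over. Pictures are saved under pics/ and viewed, and the job is handed in when it is done.

```bash
ls; mkdir -p pics; python3 - <<'E'
from workcell import readout, camera, manip
import cv2,numpy as np
o=readout.get_obs(); print(o)
for n in ["scene","side","wrist"]:
    c=camera(n); cv2.imwrite(f"pics/{n}0.png",c["pixels"][:,:,::-1]); np.savez(f"{n}0.npz",**c)
    print(n,c["intrinsics"].tolist(), c.get("extrinsics",c.get("T_tool_cam")).round(3).tolist())
E
```

```text
pics
{'clock': 0.0, 'joint_pos': array([ 1.15941187,  0.33287202, -0.06474462,  1.46093976,  0.0216312 ,
        1.34987619, -0.08850646]), 'joint_velocities': array([ 1.41846062e-06,  4.27033437e-04, -1.14989674e-03,  6.76656807e-04,
        2.14052172e-03,  1.62101571e-04, -1.77299039e-03]), 'tau': array([ 7.08044845e-04, -6.25436068e+01,  4.93013661e-02, -3.91613567e+01,
        1.62212388e-02,  9.89736349e-03, -1.48094239e-05]), 'position': array([ 0.23678647, -0.57801242,  0.2305167 ]), 'ee_rot': array([ 0.39423033,  0.58760569, -0.39372719,  0.58675455]), 'ft_force': array([-0.39386907,  0.22270318, -0.09594391]), 'torque': array([ 0.05017195,  0.05255951, -0.02849695]), 'grip_width': 1.0002602244776337}
scene [[359.64789551027854, 0.0, 251.74482627418806], [0.0, 359.64789551027854, 199.17011313306855], [0.0, 0.0, 1.0]] [[0.534, 0.845, -0.011, -0.232], [0.68, -0.438, -0.588, -0.341], [-0.502, 0.306, -0.809, 1.202], [0.0, 0.0, 0.0, 1.0]]
side [[471.6215248318299, 0.0, 262.6377333944308], [0.0, 471.6215248318299, 190.97606578889122], [0.0, 0.0, 1.0]] [[-0.965, -0.263, 0.005, 0.483], [-0.164, 0.588, -0.792, 0.16], [0.205, -0.765, -0.611, 1.033], [0.0, 0.0, 0.0, 1.0]]
wrist [[277.94024806756795, 0.0, 255.88069832864605], [0.0, 277.94024806756795, 191.05812997032055], [0.0, 0.0, 1.0]] [[0.0, -0.32, 0.947, -0.142], [-0.001, -0.947, -0.32, 0.083], [1.0, -0.001, -0.0, 0.001], [0.0, 0.0, 0.0, 1.0]]
```

View pics/scene0.png

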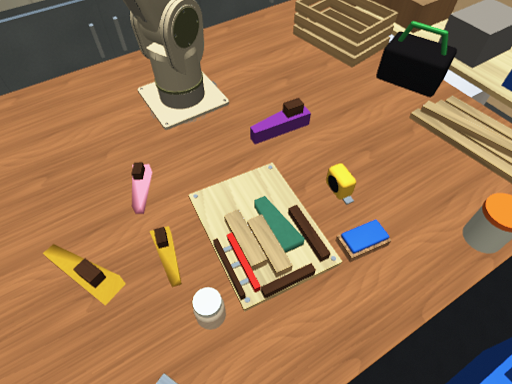

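View pics/side0.png

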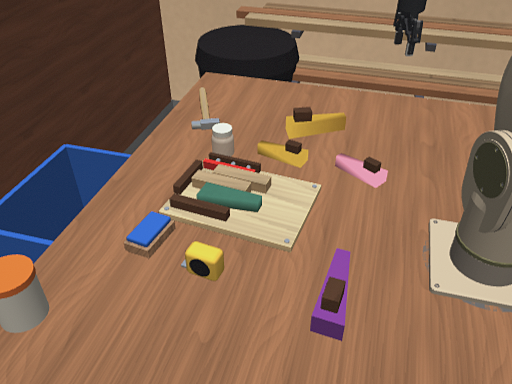

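View pics/wrist0.png

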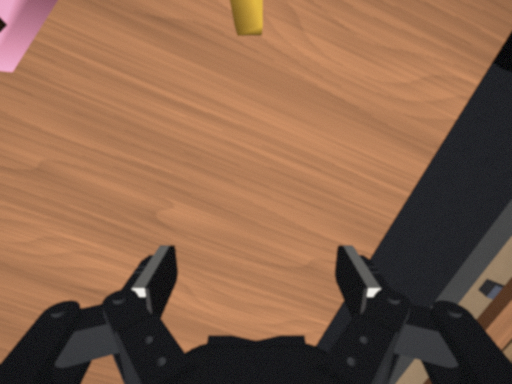

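Scene view: wedge candidates are the yellow one at (165,255), the larger yellow at (85,273), pink at (141,188) and purple at (281,123). Pink and purple are excluded, and of the yellows the one at (165,255) is smaller, so it is the one meant. The jig is at about (265,235), with the row short of its stop. I'll confirm this in an enlarged crop.

```bash
cat > h.py <<'E'
import numpy as np,cv2
from scipy.spatial.transform import Rotation as R
def load(n): return dict(np.load(n))
def cw(c,pose=None):
    if "extrinsics" in c: return np.linalg.inv(c["extrinsics"])
    T=np.eye(4);T[:3,:3]=R.from_quat(pose[1]).as_matrix();T[:3,3]=pose[0]
    return T@c["T_tool_cam"]
def ray(c,uv,z,pose=None):
    uv=np.atleast_2d(np.array(uv,float)); T=cw(c,pose);K=c["intrinsics"]
    d=np.c_[(uv[:,0]-K[0,2])/K[0,0],(uv[:,1]-K[1,2])/K[1,1],np.ones(len(uv))]@T[:3,:3].T
    t=(z-T[2,3])/d[:,2]
    return T[:3,3]+d*t[:,None]
def cloud(c,pose=None):
    K=c["intrinsics"];Z=c["range_z"];v,u=np.mgrid[:384,:512]
    P=np.stack([(u-K[0,2])/K[0,0]*Z,(v-K[1,2])/K[1,1]*Z,Z],-1);T=cw(c,pose)
    return P@T[:3,:3].T+T[:3,3]
def proj(c,P,pose=None):
    P=np.atleast_2d(P);T=np.linalg.inv(cw(c,pose));q=P@T[:3,:3].T+T[:3,3];q=q@c["intrinsics"].T
    return q[:,:2]/q[:,2:]
E
python3 - <<'E'
from h import *
for n,(x0,y0,x1,y1) in {"scene":(20,150,360,320),"side":(150,90,400,260)}.items():
    c=load(n+"0.npz");im=c["pixels"][y0:y1,x0:x1,::-1]
    s=800/(x1-x0) if n=="scene" else 3
    cv2.imwrite(f"pics/{n}0c.png",cv2.resize(im,None,fx=s,fy=s,interpolation=cv2.INTER_CUBIC)); print(n,s)
    P=cloud(c);hsv=cv2.cvtColor(c["pixels"],cv2.COLOR_RGB2HSV)
    print("table z",P[...,2][c["range_z"]>0].shape)
    for nm,lo,hi in [("yellow",(20,150,100),(30,255,255)),("green",(70,80,40),(95,255,255)),("red",(0,200,120),(5,255,255))]:
        m=cv2.inRange(hsv,lo,hi);k,l,st,ce=cv2.connectedComponentsWithStats(m)
        for i in range(1,k):
            if st[i,4]>80:
                q=P[(l==i)&(c["range_z"]>0)]
                print(nm,ce[i].round(),st[i,4],"top z",np.percentile(q[:,2],95).round(3) if len(q) else None,"mean",q.mean(0).round(3) if len(q) else None)
E
```

```text
scene 2.3529411764705883
table z (195829,)
yellow [342. 180.] 576 top z 0.066 mean [0.588 0.177 0.054]
yellow [168. 257.] 692 top z 0.036 mean [ 0.536 -0.289  0.031]
yellow [ 86. 274.] 1458 top z 0.047 mean [ 0.48 -0.46  0.04]
green [279. 225.] 1069 top z 0.05 mean [ 0.607 -0.034  0.047]
red [242. 259.] 369 top z 0.046 mean [ 0.636 -0.152  0.044]
side 3
table z (195797,)
yellow [313. 125.] 959 top z 0.048 mean [ 0.461 -0.449  0.03 ]
yellow [283. 153.] 704 top z 0.037 mean [ 0.518 -0.277  0.023]
yellow [206. 258.] 896 top z 0.067 mean [0.569 0.192 0.052]
green [230. 197.] 1096 top z 0.051 mean [ 0.59  -0.024  0.043]
```

View pics/scene0c.png

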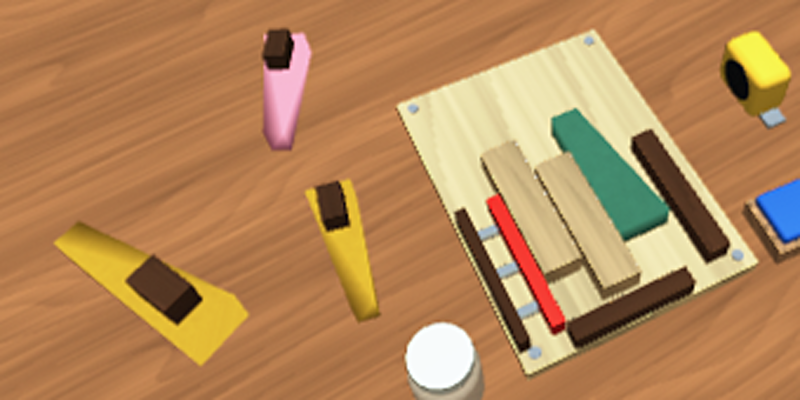

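View pics/side0c.png

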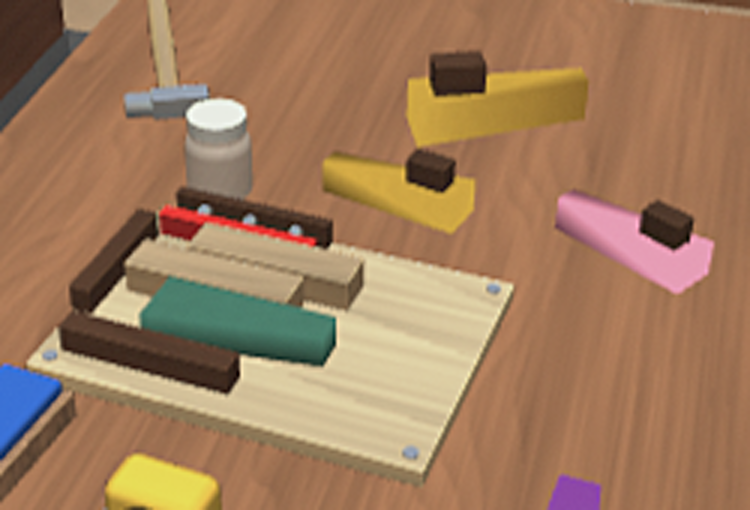

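The crop confirms it: the small yellow wedge lies right of the jig, with its butt toward the robot. Next I'll measure the jig, row and wedge.

```bash
python3 - <<'E'
from h import *
for n in ["scene","side"]:
    c=load(n+"0.npz");P=cloud(c);hsv=cv2.cvtColor(c["pixels"],cv2.COLOR_RGB2HSV)
    ok=(c["range_z"]>0)&(P[...,0]>.35)&(P[...,0]<.85)&(P[...,1]>-.22)&(P[...,1]<.15)
    b=ok&(abs(P[...,2]-.018)<.004)&(hsv[...,2]>110)&(hsv[...,1]<130)
    k,l,st,_=cv2.connectedComponentsWithStats(b.astype(np.uint8)); 
    allb=ok&(P[...,2]>.013)&(P[...,2]<.06)
    # polygon of union contour, project board corner pixels by convex hull of board-height points
    q=P[b][:,:2]*1000; 
    (cx,cy),(w,h),a=cv2.minAreaRect(q.astype(np.float32)); print(n,"board",cx,cy,w,h,a,"z",np.median(P[b][:,2]))
    for nm,m in [("row",ok&(abs(P[...,2]-.048)<.0025)&(hsv[...,0]<28)&(hsv[...,2]>110)),("green",cv2.inRange(hsv,(70,80,40),(95,255,255)).astype(bool)&(abs(P[...,2]-.048)<.004)),
        ("dark",ok&(abs(P[...,2]-.044)<.003)&(hsv[...,2]<80)&(hsv[...,0]<40))]:
        m=cv2.morphologyEx(m.astype(np.uint8),cv2.MORPH_OPEN,np.ones((2,2),np.uint8))
        k,l,st,ce=cv2.connectedComponentsWithStats(m,connectivity=4)
        for i in range(1,k):
            if st[i,4]>60:
                q=P[l==i][:,:2]*1000;r=cv2.minAreaRect(q.astype(np.float32))
                print(" ",nm,ce[i].round(),st[i,4],np.round(r[0],1),np.round(r[1],1),round(r[2],1),"z",np.median(P[l==i][:,2]).round(4))
    m=cv2.inRange(hsv,(18,120,70),(32,255,255)).astype(bool)&(abs(P[...,2]-.034)<.004)&(abs(P[...,0]-.53)<.12)&(abs(P[...,1]+.28)<.09)
    q=P[m]*1000; hl=cv2.convexHull(q[:,:2].astype(np.float32)); print("wedge",cv2.minAreaRect(q[:,:2].astype(np.float32)),cv2.approxPolyDP(hl,4,True)[:,0].round(1).tolist())
    m=(abs(P[...,2]-.060)<.004)&(abs(P[...,0]-.53)<.12)&(abs(P[...,1]+.28)<.09)
    q=P[m]*1000;print("grip",q.mean(0),cv2.minAreaRect(q[:,:2].astype(np.float32)))
E
```

```text
scene board 570.7242431640625 -63.179046630859375 250.34132385253906 341.1577453613281 84.00853729248047 z 0.018071447212364367
  row [246. 239.] 919 [ 748.  -184.7] [ 81.2 495.5] 66.4 z 0.0481
  row [270. 245.] 924 [ 776.7 -161.6] [ 92.7 475.1] 59.9 z 0.048
  green [279. 224.] 969 [ 766.3 -130.7] [113.8 529.2] 57.5 z 0.048
  dark [230. 269.] 304 [ 760.3 -230. ] [ 40.  434.9] 70.7 z 0.0441
wedge ((523.7755737304688, -292.57977294921875), (43.82763671875, 142.19961547851562), 76.83763122558594) [[596.4000244140625, -293.0], [463.29998779296875, -255.89999389648438], [450.5, -296.8999938964844], [584.9000244140625, -310.6000061035156], [592.4000244140625, -307.8999938964844]]
grip [ 491.62716223 -283.34596592   59.83670586] ((490.2566833496094, -283.2242126464844), (23.65484619140625, 41.37901306152344), 75.0853042602539)
side board 574.89794921875 -18.087570190429688 340.1123962402344 343.85284423828125 84.79496002197266 z 0.018769880006434203
  row [232. 177.] 954 [607.8 -95.2] [197.8 114.1] 12.5 z 0.0487
  green [229. 195.] 680 [478.4 387.1] [155.9 944.8] 15.1 z 0.0484
wedge ((523.0281372070312, -293.6055908203125), (52.72408676147461, 140.37033081054688), 76.11719512939453) [[594.2999877929688, -293.79998779296875], [582.5, -283.70001220703125], [471.29998779296875, -253.6999969482422], [460.20001220703125, -255.1999969482422], [450.70001220703125, -293.70001220703125], [458.5, -304.79998779296875], [590.5, -312.8999938964844]]
grip [ 489.14483423 -280.19511336   60.37787194] ((489.31256103515625, -282.515625), (29.862388610839844, 40.105735778808594), 68.2237777709961)
```

```bash
cat >> h.py <<'E'
J0=np.array([570.7,-63.2]);JA=np.radians(-6.0)
def tojig(q):
    q=np.asarray(q)[...,:2]-J0;c,s=np.cos(JA),np.sin(JA);return np.stack([q[...,0]*c+q[...,1]*s,-q[...,0]*s+q[...,1]*c],-1)
def toworld(q):
    q=np.asarray(q,float);c,s=np.cos(JA),np.sin(JA);return np.stack([q[...,0]*c-q[...,1]*s,q[...,0]*s+q[...,1]*c],-1)+J0
def row(c,pose=None,zt=.048):
    P=cloud(c,pose);hsv=cv2.cvtColor(c["pixels"],cv2.COLOR_RGB2HSV);J=tojig(P*1000)
    ok=(c["range_z"]>0)&(abs(J[...,0])<175)&(abs(J[...,1])<125)
    g=(hsv[...,0]>65)&(hsv[...,0]<100)&(hsv[...,1]>70)
    d=(hsv[...,2]<90)&~g
    top=ok&(abs(P[...,2]-zt)<.003)
    o={}
    for n,m in [("s1",top&~g&~d&(abs(J[...,1]+54)<17)),("s2",top&~g&~d&(abs(J[...,1]+11)<17)),("caul",top&g),("fence",ok&d&(abs(P[...,2]-.044)<.003)&(J[...,1]>60)),("bf",ok&d&(abs(P[...,2]-.044)<.003)&(J[...,1]<-95)),("stop",ok&d&(abs(P[...,2]-.044)<.003)&(J[...,0]>142)&(J[...,1]<55))]:
        q=J[m]
        if len(q)<20: continue
        o[n]=q;r=cv2.minAreaRect(q.astype(np.float32))
        print(n,len(q),"x",np.percentile(q[:,0],[1,99]).round(1),"y",np.percentile(q[:,1],[1,99]).round(1),"rect",np.round(r[0],1),np.round(r[1],1),round(r[2],1))
    return o
E
python3 - <<'E'
from h import *
for n in ["scene","side"]: print(n); row(load(n+"0.npz"))
# direct: board corners from pixel picks
c=load("scene0.npz"); print(tojig(ray(c,[[189.1,195.9],[273.3,162.8],[341.7,262.6],[245.2,309.8]],.018)*1000).round(1))
E
```

```text
scene
s1 830 x [-46.9 100.6] y [-70.6 -37.3] rect [ 51.1 -54. ] [201.6  33.9] 0.0
s2 847 x [ -8.9 138.2] y [-27.5   5.7] rect [ 70.2 -11. ] [ 33.7 164.5] 90.0
caul 961 x [-52.9  93.3] y [11.4 60.9] rect [19.3 37.9] [ 54.9 150.8] 90.0
fence 527 x [  3.3 149.4] y [76.5 99.9] rect [75.9 88.5] [ 24.6 149.4] 90.0
bf 323 x [  3.6 148.2] y [-123.1 -111.9] rect [  75.6 -116.9] [ 12.5 148.2] 90.0
stop 487 x [143.9 170. ] y [-120.8   46.6] rect [159.2 -37.8] [171.8  25.1] 86.1
side
s1 419 x [-49.  100.3] y [-70.6 -37.4] rect [ 58.3 -54.1] [ 33.6 217.2] 89.9
s2 461 x [-10.6 161.7] y [-27.7   5.6] rect [ 77.3 -11. ] [179.9  33.7] 0.0
caul 635 x [-55.5  90.3] y [13.5 63.8] rect [16.9 37.4] [150.1  51.4] 2.2
fence 245 x [ -0.2 143.5] y [ 77.  102.9] rect [71.5 89.8] [ 27.2 145.7] 89.9
bf 129 x [  0.2 144.8] y [-119.4 -108.7] rect [  73.  -114.1] [ 11.5 146.7] 89.8
stop 138 x [145.9 166.9] y [-109.8   50.3] rect [156.1 -30. ] [163.3  21. ] 87.8
[[-162.9 -123. ]
 [-165.3  127. ]
 [ 172.6  122.1]
 [ 172.5 -122. ]]
```

```bash
cat >> h.py <<'E'
def goal(jx,jy,z,yaw=None,sgn=1):
    """TCP goal in jig mm (z world mm); tool x down, tool z along sgn*jig y (turned by yaw deg world if given)"""
    from workcell import readout
    o=readout.get_obs(); p=np.array(o["position"])*1000;Q=R.from_quat(o["ee_rot"])
    a=(np.degrees(JA) if yaw is None else yaw)
    zt=sgn*R.from_euler('z',a,degrees=True).apply([0,1,0]);xt=np.array([0,0,-1.]);yt=np.cross(zt,xt)
    G=R.from_matrix(np.c_[xt,yt,zt]); w=np.r_[toworld([jx,jy]),z]
    print("clock",round(o["clock"],2),"turn",(Q.inv()*G).as_rotvec(degrees=True).round(1),"shift",Q.inv().apply(w-p).round(1),"world",w.round(1),"now jig",tojig(p).round(1),p[2].round(1),"F",np.round(o["ft_force"],1),"grip",round(o["grip_width"],3),"q7",round(o["joint_pos"][6],2))
    print("jig axes in tool: x",Q.inv().apply(np.r_[toworld([1,0])-J0,0]).round(3),"y",Q.inv().apply(np.r_[toworld([0,1])-J0,0]).round(3))
E
python3 - <<'E'
from h import *
for s in (1,-1): goal(-100,31,150,sgn=s)
E
```

```text
clock 0.15 turn [-1.517e+02 -0.000e+00 -1.000e-01] shift [  81.1  430.8 -424.5] world [474.5 -21.9 150. ] now jig [-278.2 -547. ] 230.7 F [-0.7 -0.2  1.1] grip 0.998 q7 -0.09
jig axes in tool: x [-0.001  0.881  0.474] y [ 0.001  0.474 -0.881]
clock 0.15 turn [28.3 -0.1  0. ] shift [  81.1  430.8 -424.5] world [474.5 -21.9 150. ] now jig [-278.2 -547. ] 230.7 F [-0.7 -0.2  1.1] grip 0.998 q7 -0.09
jig axes in tool: x [-0.001  0.881  0.474] y [ 0.001  0.474 -0.881]
```

```bash
python3 -m inch '[[[7,0,0],[0,43,-42],1],[[14,0,0],[8,86,-85],1],[[21,0,0],[16,129,-127],1],[[28,0,0],[24,172,-170],1],[[28.3,0,0],[40,215,-212],1],[[28.3,0,0],[50,258,-254],1],[[28.3,0,0],[60,301,-297],1],[[28.3,0,0],[70,345,-340],1],[[28.3,0,0],[81,388,-382],1],[[28.3,0,0],[81,431,-424],1]]'
python3 -c "
from h import *
goal(-100,31,60,sgn=-1)"
```

```text
clock: 1.4
position: [0.4748, -0.0205, 0.1495]
ee_rot: [-0.525, -0.474, 0.526, -0.472]
ft_force: [1.3, -0.5, 0.8]
grip_width: 0.002
clock 1.4 turn [-0.  -0.   0.1] shift [89.5  0.   1.5] world [474.5 -21.9  60. ] now jig [-99.9  32.4] 149.5 F [ 1.3 -0.5  0.8] grip 0.002 q7 -1.78
jig axes in tool: x [-0.002  1.    -0.001] y [ 0.001 -0.001 -1.   ]
```

```bash
cat >> h.py <<'E'
def wrist(tag):
    from workcell import readout,camera
    o=readout.get_obs();c=camera("wrist");p=(np.array(o["position"]),np.array(o["ee_rot"]))
    cv2.imwrite(f"pics/w{tag}.png",c["pixels"][:,:,::-1]);return c,p
E
python3 -c "
from h import *
c,p=wrist('1');row(c,p)"
```

```text
s1 5773 x [-47.9  51.7] y [-70.7 -37.3] rect [  1.9 -54. ] [ 34. 102.] 90.0
s2 3920 x [-11.1  52.2] y [-27.7   5.6] rect [ 20.8 -11. ] [34.  63.8] 90.0
caul 5721 x [-51.2  52.2] y [18.4 56.3] rect [-0.  38.5] [ 41.4 106.1] 89.9
fence 1902 x [ 1.6 53.6] y [ 80.5 100.4] rect [27.8 90.5] [20.7 52.6] 89.9
bf 665 x [ 1.9 53.3] y [-116.3 -109.8] rect [  27.5 -112.8] [ 8.3 52.9] 88.0
```

View pics/w1.png

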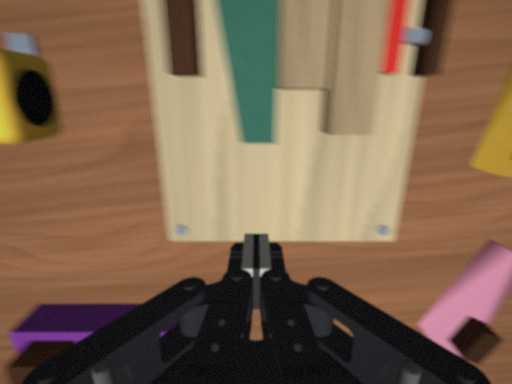

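Wrist view: the closed fingers at (257,240) are in line with the green block, whose near end is at (260,140). The slat near ends are at (303,88) and (348,133). I'll descend to board height and push the green block first.

```bash
sed -i 's/^J0=.*;JA/J0=np.array([571.8,-61.9]);JA/' h.py; python3 -m inch '[[[0,0,0],[50,0,1],1],[[0,0,0],[100,0,1],1],[[0,0,0],[122,0,1],1],[[0,0,0],[122,10,1],1],[[0,0,0],[122,20,1],1],[[0,0,0],[122,28,1],1],[[0,0,0],[122,34,1],1],[[0,0,0],[122,40,1],1],[[0,0,0],[122,46,1],1]]'
python3 -c "
from h import *
goal(0,32,28,sgn=-1)
c,p=wrist('2');row(c,p)"
```

```text
clock: 2.58
position: [0.5234, -0.0172, 0.0285]
ee_rot: [0.525, 0.476, -0.522, 0.474]
ft_force: [0.6, -0.4, -0.4]
grip_width: -0.001
clock 2.58 turn [ 0.4 -0.3 -0.1] shift [ 0.5 52.7  7.8] world [575.1 -30.1  28. ] now jig [-52.8  39.4] 28.5 F [ 0.6 -0.4 -0.4] grip -0.001 q7 -1.9
jig axes in tool: x [0.001 1.    0.007] y [ 0.004  0.007 -1.   ]
s1 18173 x [-47.7  65. ] y [-70.3 -37.3] rect [  8.3 -54. ] [116.6  34. ] 0.0
s2 15667 x [-10.4  65.4] y [-27.7   5.6] rect [ 27.1 -11. ] [78.4 34. ] 0.0
caul 22647 x [-38.6  65.2] y [ 9.9 53.5] rect [10.1 32. ] [111.9  47.5] 0.7
fence 8974 x [ 2.1 66.2] y [75.7 98.3] rect [34.  87.3] [23.9 66.4] 89.8
```

View pics/w2.png

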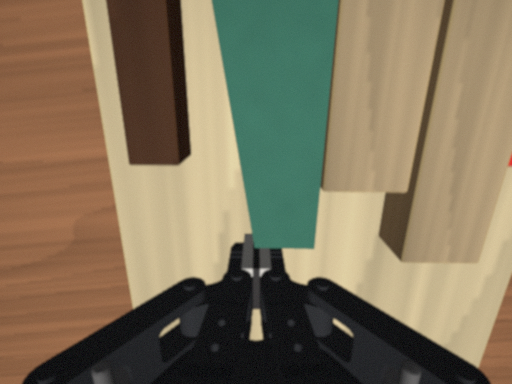

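```bash
python3 -c "
from h import *
from workcell import readout
print(readout.get_obs()['joint_pos'].round(2),readout.get_obs()['joint_velocities'].round(3))
goal(-56,31,28,sgn=-1)"; python3 -m inch '[[[0,0,0],[0,-6,0],1],[[0,0,0],[0,-10,4],1],[[0,0,0],[0,-10,8],1],[[0,0,0],[0,-10,8],1]]'
python3 -c "
from h import *
goal(0,31,28,sgn=-1)"
```

```text
[ 0.41  0.38 -0.53  1.91  0.23  0.91 -1.9 ] [ 0.004 -0.011 -0.002  0.014 -0.005 -0.008  0.001]
clock 2.62 turn [ 0.4 -0.3 -0.1] shift [ 0.5 -4.   8.4] world [519.3 -25.2  28. ] now jig [-52.1  39.4] 28.6 F [-0.3 -0.4 -0.2] grip -0.001 q7 -1.9
jig axes in tool: x [0.002 1.    0.007] y [ 0.005  0.007 -1.   ]
clock: 3.12
position: [0.5133, -0.0249, 0.0286]
ee_rot: [0.526, 0.475, -0.522, 0.474]
ft_force: [-0.7, -0.3, 0.3]
grip_width: -0.0
clock 3.12 turn [ 0.4 -0.2 -0.1] shift [ 0.7 62.   0.1] world [575.  -31.1  28. ] now jig [-62.   30.7] 28.6 F [-0.7 -0.3  0.3] grip -0.0 q7 -1.88
jig axes in tool: x [0.002 1.    0.006] y [ 0.004  0.006 -1.   ]
```

```bash
python3 -m inch '[[[0,0,0],[0,6,0],1],[[0,0,0],[0,12,0],1],[[0,0,0],[0,18,0],1],[[0,0,0],[0,24,0],1],[[0,0,0],[0,30,0],1],[[0,0,0],[0,30,0],1]]'
python3 -c "
from h import *
goal(0,31,28,sgn=-1)
c,p=wrist('3');row(c,p)"
```

```text
clock: 3.88
position: [0.5437, -0.0278, 0.0286]
ee_rot: [0.526, 0.475, -0.522, 0.474]
ft_force: [-0.2, 0.2, 0.5]
grip_width: 0.001
clock 3.88 turn [ 0.4 -0.3 -0.1] shift [ 0.7 31.5  0.2] world [575.  -31.1  28. ] now jig [-31.5  31. ] 28.6 F [-0.2  0.2  0.5] grip 0.001 q7 -1.89
jig axes in tool: x [0.002 1.    0.006] y [ 0.005  0.006 -1.   ]
s1 22399 x [-47.1  86.3] y [-70.6 -37.3] rect [ 18.6 -54. ] [ 34.  138.5] 90.0
s2 18474 x [-9.9 86.5] y [-27.7   5.7] rect [ 37.7 -11. ] [99.8 34. ] 0.0
caul 22452 x [-16.8  86.5] y [11.1 54.9] rect [33.6 34. ] [107.5  47.2] 0.3
fence 11045 x [ 2.2 87.4] y [75.7 98.3] rect [44.7 87.2] [24.  87.7] 89.9
```

View pics/w3.png

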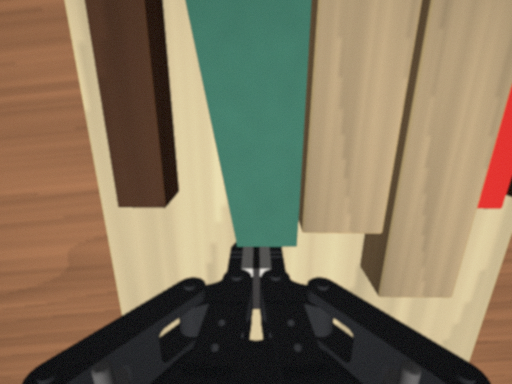

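The block is moving cleanly in line: its near end is at (265,246), and the TCP is about 14 mm behind it. I'll push on to the stop.

```bash
python3 -m inch '[[[0,0,0],[0,5,0],1],[[0,0,0],[0,9,0],1],[[0,0,0],[0,12,0],1],[[0,0,0],[0,15,0],1],[[0,0,0],[0,17,0],1]]'
python3 -m inch '[[[0,0,0],[0,2,0],1],[[0,0,0],[0,2,0],1]]';python3 -m inch '[[[0,0,0],[0,2,0],1],[[0,0,0],[0,2,0],1]]'
python3 -c "
from h import *
goal(0,31,28,sgn=-1)"
```

```text
clock: 4.55
position: [0.5604, -0.0294, 0.0286]
ee_rot: [0.526, 0.475, -0.522, 0.474]
ft_force: [-0.5, 0.4, 0.7]
grip_width: 0.002
clock: 4.8
position: [0.5626, -0.0296, 0.0286]
ee_rot: [0.526, 0.475, -0.522, 0.474]
ft_force: [-0.9, -0.3, 0.1]
grip_width: 0.001
clock: 5.05
position: [0.5628, -0.0296, 0.0281]
ee_rot: [0.525, 0.476, -0.523, 0.473]
ft_force: [-8.6, 1.6, 4.3]
grip_width: 0.002
clock 5.05 turn [ 0.4 -0.2  0.1] shift [ 0.1 12.4  0.2] world [575.  -31.1  28. ] now jig [-12.4  31.2] 28.1 F [-8.6  1.6  4.3] grip 0.002 q7 -1.89
jig axes in tool: x [-0.002  1.     0.006] y [ 0.004  0.006 -1.   ]
```

The green block is home: force rises to 8.6 N at TCP jig x = -12.4. Next is slat1.

```bash
python3 -m inch '[[[0,0,0],[0,-30,0],1],[[0,0,0],[0,-60,0],1],[[0,0,0],[0,-62,20],1],[[0,0,0],[0,-62,60],1],[[0,0,0],[0,-62,85],1],[[0,0,0],[0,-62,85],1]]'
python3 -c "
from h import *
goal(-13,-53.5,28,sgn=-1)
c,p=wrist('4');row(c,p)"
```

```text
clock: 5.8
position: [0.4925, -0.1104, 0.0279]
ee_rot: [0.525, 0.475, -0.524, 0.473]
ft_force: [0.0, 0.7, -0.0]
grip_width: 0.002
clock 5.8 turn [ 0.2 -0.2  0.1] shift [-0.2 60.8 -2.8] world [ 553.3 -113.7   28. ] now jig [-73.8 -56.5] 27.9 F [ 0.   0.7 -0. ] grip 0.002 q7 -1.7
jig axes in tool: x [-0.002  1.     0.003] y [ 0.003  0.003 -1.   ]
s1 18069 x [-48.   43.9] y [-70.7 -37.3] rect [-10.8 -54. ] [111.4  34. ] 0.0
s2 12322 x [-10.8  44.1] y [-27.7   5.7] rect [ 16.4 -11. ] [34.  56.8] 90.0
caul 10044 x [ 0.7 44.1] y [10.7 43.7] rect [-15.1   2. ] [142.2  49. ] 32.2
bf 3622 x [ 0.2 45.3] y [-123.2 -111.7] rect [  22.9 -117.6] [13.  46.5] 89.4
```

View pics/w4.png

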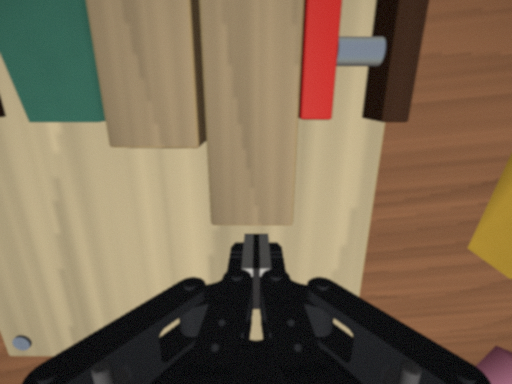

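Slat1's near end is at (253,224) and the fingers are at (257,238), so they are aligned. The green block's near end is level with the start of the red bar. Now I'll push slat1.

```bash
python3 -m inch '[[[0,0,0],[0,6,-2],1],[[0,0,0],[0,13,-2],1],[[0,0,0],[0,20,-2],1],[[0,0,0],[0,27,-2],1],[[0,0,0],[0,34,-2],1],[[0,0,0],[0,41,-2],1],[[0,0,0],[0,47,-2],1],[[0,0,0],[0,52,-2],1],[[0,0,0],[0,56,-2],1],[[0,0,0],[0,58,-2],1]]'
python3 -c "
from h import *
goal(-12.4,-53.5,28,sgn=-1)"
python3 -m inch '[[[0,0,0],[0,3,0],1],[[0,0,0],[0,3,0],1]]'; python3 -m inch '[[[0,0,0],[0,2,0],1],[[0,0,0],[0,2,0],1]]'
python3 -c "
from h import *
goal(-12.4,-53.5,28,sgn=-1)"
```

```text
clock: 7.1
position: [0.5508, -0.1125, 0.0278]
ee_rot: [0.525, 0.476, -0.524, 0.473]
ft_force: [-1.1, -0.4, -0.0]
grip_width: -0.002
clock 7.1 turn [ 0.3 -0.2  0.1] shift [-0.2  3.2  1. ] world [ 553.9 -113.8   28. ] now jig [-15.6 -52.5] 27.8 F [-1.1 -0.4 -0. ] grip -0.002 q7 -1.73
jig axes in tool: x [-0.002  1.     0.005] y [ 0.004  0.005 -1.   ]
clock: 7.35
position: [0.5539, -0.1128, 0.0278]
ee_rot: [0.525, 0.476, -0.524, 0.473]
ft_force: [0.1, 0.2, -0.4]
grip_width: 0.0
clock: 7.6
position: [0.5539, -0.1128, 0.0272]
ee_rot: [-0.524, -0.477, 0.525, -0.472]
ft_force: [-7.8, 2.0, 3.9]
grip_width: -0.005
clock 7.6 turn [ 0.3 -0.2  0.3] shift [-0.8  0.   1. ] world [ 553.9 -113.8   28. ] now jig [-12.4 -52.5] 27.2 F [-7.8  2.   3.9] grip -0.005 q7 -1.73
jig axes in tool: x [-0.006  1.     0.005] y [ 0.004  0.005 -1.   ]
```

Slat1 is home at the same TCP value. Now slat2.

```bash
python3 -m inch '[[[0,0,0],[0,-20,0],1],[[0,0,0],[0,-32,-5],1],[[0,0,0],[0,-32,-25],1],[[0,0,0],[0,-32,-41.5],1],[[0,0,0],[0,-32,-41.5],1]]'
python3 -c "
from h import *
goal(-12.4,-11,28,sgn=-1)"
```

```text
clock: 8.22
position: [0.5267, -0.0666, 0.0278]
ee_rot: [-0.524, -0.478, 0.524, -0.473]
ft_force: [0.6, -0.1, 0.3]
grip_width: 0.001
clock 8.22 turn [ 0.4 -0.3  0.3] shift [-0.4 32.   1.9] world [558.3 -71.5  28. ] now jig [-44.4  -9.4] 27.8 F [ 0.6 -0.1  0.3] grip 0.001 q7 -1.8
jig axes in tool: x [-0.005  1.     0.007] y [ 0.004  0.008 -1.   ]
```

```bash
python3 -m inch '[[[0,0,0],[0,7,2],1],[[0,0,0],[0,13,2],1],[[0,0,0],[0,18,2],1],[[0,0,0],[0,22,2],1],[[0,0,0],[0,26,2],1],[[0,0,0],[0,29,2],1],[[0,0,0],[0,31,2],1]]'
python3 -m inch '[[[0,0,0],[0,2,0],1],[[0,0,0],[0,2,0],1]]'; python3 -m inch '[[[0,0,0],[0,2,0],1],[[0,0,0],[0,2,0],1]]'
python3 -c "
from h import *
goal(-12.4,-11,28,sgn=-1)"
```

```text
clock: 9.1
position: [0.5574, -0.0716, 0.0276]
ee_rot: [-0.524, -0.478, 0.524, -0.473]
ft_force: [-1.4, -0.0, -1.0]
grip_width: 0.004
clock: 9.35
position: [0.5582, -0.0717, 0.0272]
ee_rot: [-0.523, -0.478, 0.524, -0.472]
ft_force: [-4.8, 0.6, 1.8]
grip_width: 0.001
clock: 9.6
position: [0.5582, -0.0717, 0.0266]
ee_rot: [-0.522, -0.479, 0.526, -0.471]
ft_force: [-8.8, 0.8, 4.1]
grip_width: 0.0
clock 9.6 turn [ 0.4 -0.2  0.7] shift [-1.4  0.  -0.2] world [558.3 -71.5  28. ] now jig [-12.5 -11.2] 26.6 F [-8.8  0.8  4.1] grip 0.0 q7 -1.8
jig axes in tool: x [-0.013  1.     0.008] y [ 0.004  0.008 -1.   ]
```

All three are home at TCP x of about -12.4. Now I'll grasp the wedge by its grip block.

```bash
python3 -m inch '[[[0,0,0],[0,-12,0],1],[[0,0,0],[-40,-15,0],1],[[0,0,0],[-95,-15,0],0.3]]'
python3 -c "
from h import *
j=tojig([490.8,-282.8]);print(j);goal(j[0],j[1],120,yaw=-15.3,sgn=-1)"
```

```text
clock: 9.98
position: [0.5429, -0.0706, 0.1218]
ee_rot: [-0.521, -0.48, 0.526, -0.47]
ft_force: [1.2, -0.7, 0.3]
grip_width: 0.199
[ -57.46593599 -228.15669221]
clock 9.97 turn [ 9.7 -0.2  0.9] shift [  1.4 -31.3 216.2] world [ 490.8 -282.8  120. ] now jig [-27.9 -11.7] 121.8 F [ 1.2 -0.7  0.3] grip 0.199 q7 -1.75
jig axes in tool: x [-0.015  1.     0.008] y [ 0.004  0.008 -1.   ]
```

```bash
python3 -m inch '[[[4,0,0.5],[0,-15,55],0],[[9,0,0.9],[0,-31,110],0],[[9.7,0,0.9],[1,-31,165],0],[[9.7,-0.2,0.9],[1,-31,216],0],[[9.7,-0.2,0.9],[1,-31,216],0]]'
python3 - <<'E'
from h import *
j=tojig([490.8,-282.8]);goal(j[0],j[1],36,yaw=-15.3,sgn=-1)
c,p=wrist('5');P=cloud(c,p);hsv=cv2.cvtColor(c["pixels"],cv2.COLOR_RGB2HSV)
near=(np.hypot(P[...,0]-.49,P[...,1]+.283)<.06)&(c["range_z"]>0)
m=near&(abs(P[...,2]-.06)<.004);q=P[m]*1000;print("grip",q[:,2].mean(),cv2.minAreaRect(q[:,:2].astype(np.float32)))
E
```

```text
clock: 10.6
position: [0.4892, -0.2872, 0.1202]
ee_rot: [-0.563, -0.427, 0.564, -0.428]
ft_force: [0.4, 0.7, -0.5]
grip_width: 1.004
clock 10.6 turn [-0.3  0.1 -0. ] shift [84.2  0.4 -4.8] world [ 490.8 -282.8   36. ] now jig [ -58.6 -232.7] 120.2 F [ 0.4  0.7 -0.5] grip 1.004 q7 -1.49
jig axes in tool: x [ 0.     0.986 -0.168] y [-0.003 -0.168 -0.986]
grip 59.86904514090295 ((490.6272277832031, -282.7245178222656), (23.663766860961914, 40.36982345581055), 74.86341094970703)
```

View pics/w5.png

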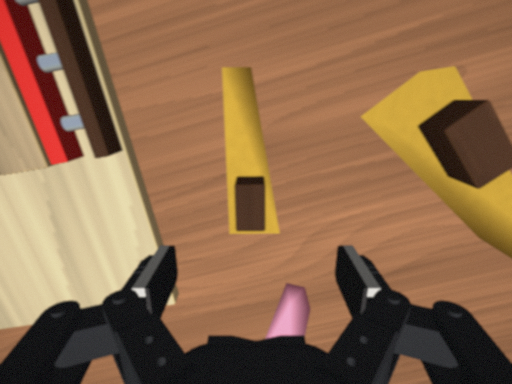

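The grip block is at (251,203), between the jaws. Its measured centre and size (23.7 x 40.4 at z = 60) agree with the scene view.

```bash
python3 -m inch '[[[0,0,0],[30,0,-5],0.2],[[0,0,0],[60,0.5,-5],0.3],[[0,0,0],[78,0.5,-5],0.3],[[0,0,0],[84,0.5,-5],0.3],[[0,0,0],[84,0.5,-5],0.9],[[0,0,0],[84,0.5,-5],1],[[0,0,0],[84,0.5,-5],1],[[0,0,0],[84,0.5,-5],1]]' 60
python3 -c "
from h import *
goal(0,0,100,sgn=-1)
c,p=wrist('6')"
```

```text
clock: 11.65
position: [0.4927, -0.2801, 0.0375]
ee_rot: [0.563, 0.427, -0.563, 0.429]
ft_force: [-0.5, 0.5, 6.1]
grip_width: 0.273
clock 11.65 turn [-9.5  0.1 -0.1] shift [ -62.9   18.2 -231.3] world [571.8 -61.9 100. ] now jig [ -55.8 -225.2] 37.5 F [-0.5  0.5  6.1] grip 0.273 q7 -1.54
jig axes in tool: x [ 0.002  0.986 -0.164] y [-0.002 -0.164 -0.986]
```

View pics/w6.png

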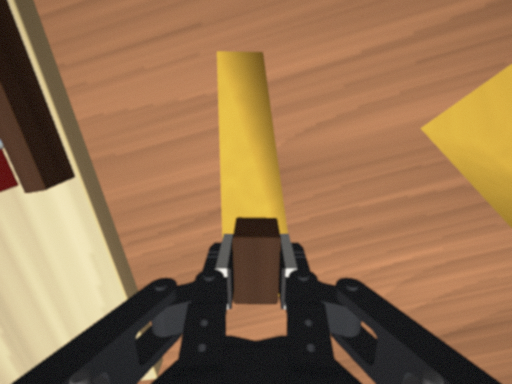

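Grasped: opening 0.273, about 23 mm, which matches the 24 mm block. The block sits between the pads at (256,260). I'll lift it and carry it to the apron.

```bash
python3 -m inch '[[[0,0,0],[-30,0,0],1],[[0,0,0],[-70,0,0],1],[[-3,0,0],[-75,0,-20],1],[[-6,0,0],[-75,-20,-70],1],[[-9.5,0,0],[-75,-50,-120],1]]' 80
python3 -c "
from h import *
goal(-113.6,55,75,sgn=-1)"
```

```text
clock: 12.32
position: [0.4761, -0.1485, 0.1115]
ee_rot: [0.525, 0.473, -0.524, 0.475]
ft_force: [1.2, 0.6, -1.1]
grip_width: 0.261
clock 12.32 turn [ 0.2  0.1 -0.1] shift [  36.2  -26.9 -151.3] world [464.6   4.7  75. ] now jig [-86.2 -96.1] 111.5 F [ 1.2  0.6 -1.1] grip 0.261 q7 -1.55
jig axes in tool: x [0.002 1.    0.004] y [-0.001  0.004 -1.   ]
```

```bash
python3 -m inch '[[[0,0,0],[0,-9,-45],1],[[0,0,0],[0,-18,-90],1],[[0,0,0],[5,-27,-135],1],[[0,0,0],[30,-27,-151],1],[[0,0,0],[36,-27,-151],1],[[0,0,0],[36,-27,-151],1]]'
cat >> h.py <<'E'
def wedgelook(n="scene",pose=None,tag=None):
    from workcell import camera
    if n=="wrist": c,pose=wrist(tag)
    else:
        c=camera(n); 
        if tag: cv2.imwrite(f"pics/{n}{tag}.png",cv2.resize(c["pixels"][140:320,160:370,::-1] if n=="scene" else c["pixels"][130:260,150:360,::-1],None,fx=3,fy=3,interpolation=cv2.INTER_CUBIC))
    P=cloud(c,pose);J=tojig(P*1000);hsv=cv2.cvtColor(c["pixels"],cv2.COLOR_RGB2HSV)
    m=(hsv[...,0]>17)&(hsv[...,0]<33)&(hsv[...,1]>150)&(abs(J[...,0])<200)&(J[...,1]>15)&(J[...,1]<100)&(P[...,2]>.03)
    z=P[m][:,2]; zt=np.percentile(z,90);m&=abs(P[...,2]-zt)<.004;q=J[m]
    print(n,"wedge top z",zt.round(4),len(q),"x",np.percentile(q[:,0],[.5,99.5]).round(1),"poly",cv2.approxPolyDP(cv2.convexHull(q.astype(np.float32)),3,True)[:,0].round(1).tolist())
    return c,pose
E
python3 -c "
from h import *
goal(-113.6,55,55.5,sgn=-1)
wedgelook('scene',tag='7');c,p=wedgelook('wrist',tag='7');row(c,p)"
```

```text
clock: 13.08
position: [0.464, 0.0038, 0.0749]
ee_rot: [-0.524, -0.474, 0.525, -0.475]
ft_force: [-0.3, -0.1, -1.7]
grip_width: 0.264
clock 13.07 turn [ 0.2  0.1 -0. ] shift [19.4  0.5 -1. ] world [464.6   4.7  55.5] now jig [-114.1   54.1] 74.9 F [-0.3 -0.1 -1.7] grip 0.264 q7 -1.89
jig axes in tool: x [0.    1.    0.004] y [-0.001  0.004 -1.   ]
scene wedge top z 0.0726 395 x [-142.   -10.4] poly [[-11.899999618530273, 72.19999694824219], [-107.30000305175781, 73.5], [-144.1999969482422, 29.100000381469727], [-11.899999618530273, 50.29999923706055]]
wrist wedge top z 0.0726 9053 x [-103.5  -10.5] poly [[-9.699999809265137, 71.80000305175781], [-105.0999984741211, 73.19999694824219], [-104.5999984741211, 36.400001525878906], [-10.699999809265137, 51.599998474121094]]
s1 2672 x [-0.7 18.4] y [-70.8 -37.3] rect [  8.8 -54. ] [34.  19.8] 89.9
s2 2650 x [-0.8 18.3] y [-27.7   5.7] rect [  8.9 -11. ] [20. 34.] 0.1
caul 2502 x [-0.9 18.2] y [11.4 43. ] rect [ 8.7 27.7] [19.7 33.5] 0.0
fence 1805 x [-0.6 19.2] y [75.9 98.4] rect [ 9.4 87.3] [23.2 20.5] 89.9
```

View pics/w7.png

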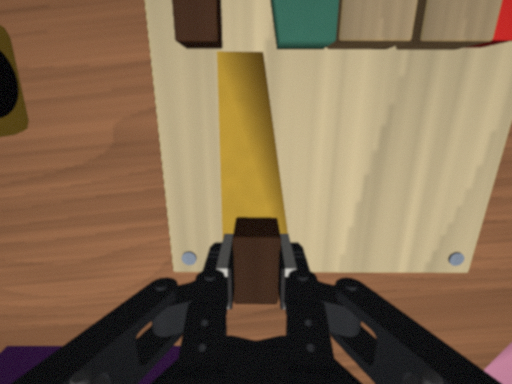

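View pics/scene7.png

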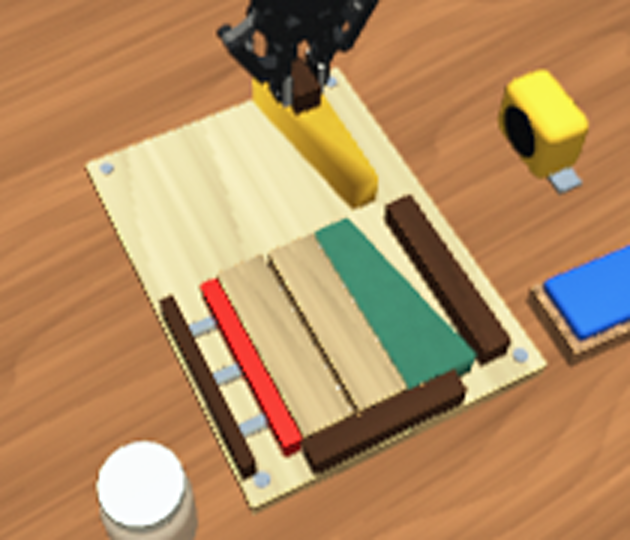

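Wedge in hand: its tip is at (243,53) in the wrist view, in line with the gap, straight side 4 mm short of the fence line. The slats and block have level near ends at about (390,45). I'll lower it to the board and slide it in.

```bash
python3 -m inch '[[[-0.8,0,0],[10,0,-1],1],[[-0.8,0,0],[17,0,-3],1],[[-0.8,0,0],[20,0,-3],1],[[-0.8,0,0],[20,10,-3],1],[[-0.8,0,0],[20,22,-3],1],[[-0.8,0,0],[20,34,-3],1],[[-0.8,0,0],[20,46,-3],1],[[-0.8,0,0],[20,58,-3],1]]'
python3 -c "
from h import *
goal(-113.6,55,55.5,sgn=-1)
wedgelook('scene',tag='8');c,p=wedgelook('wrist',tag='8')"
```

```text
clock: 14.18
position: [0.5181, -0.0007, 0.054]
ee_rot: [-0.518, -0.478, 0.525, -0.476]
ft_force: [2.3, -0.8, -0.7]
grip_width: 0.099
clock 14.18 turn [0.9 0.3 0.5] shift [ -1.1 -53.8  -0.6] world [464.6   4.7  55.5] now jig [-59.8  55.2] 54.0 F [ 2.3 -0.8 -0.7] grip 0.099 q7 -1.92
jig axes in tool: x [-0.008  1.     0.016] y [-0.005  0.016 -1.   ]
scene wedge top z 0.054 205 x [-59.6   0.1] poly [[-1.899999976158142, 81.9000015258789], [-59.099998474121094, 77.0999984741211], [-73.30000305175781, 42.0], [-51.099998474121094, 44.400001525878906], [-2.299999952316284, 59.79999923706055]]
wrist wedge top z 0.053 4214 x [-77.4   0. ] poly [[-1.0, 82.0999984741211], [-71.9000015258789, 76.5999984741211], [-84.80000305175781, 55.70000076293945], [-46.70000076293945, 49.099998474121094], [-0.6000000238418579, 60.599998474121094]]
```

View pics/w8.png

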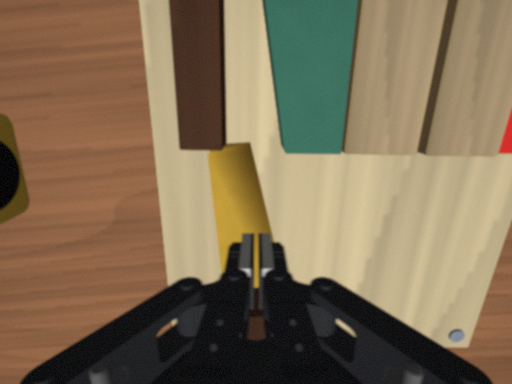

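The tip caught the fence's near corner at (215,150), and the fingers slid off the grip block, which is behind them at (257,325). I'll open, rise, find the block and regrasp.

```bash
python3 -m inch '[[[0,0,0],[0,0,0],0.3],[[0,0,0],[-20,0,0],0.3],[[0,0,0],[-60,-20,0],0.2],[[0,0,0],[-75,-40,0],0],[[0,0,0],[-75,-50,0],0]]'
cat >> h.py <<'E'
def griplook(c,p):
    P=cloud(c,p);J=tojig(P*1000);hsv=cv2.cvtColor(c["pixels"],cv2.COLOR_RGB2HSV)
    m=(abs(P[...,2]-.078)<.004)&(J[...,0]<80)&(J[...,0]>-170)&(J[...,1]>25)&(J[...,1]<85)&(c["range_z"]>0)&(hsv[...,0]<20)&(hsv[...,1]>60)
    q=J[m].astype(np.float32);print("grip z",P[m][:,2].mean(),len(q),cv2.minAreaRect(q))
E
python3 -c "
from h import *
goal(-113.6,55,55.5,sgn=-1)
c,p=wedgelook('scene',tag='9');griplook(c,p);c,p=wedgelook('wrist',tag='9');griplook(c,p);row(c,p)"
```

```text
clock: 14.9
position: [0.4738, 0.0049, 0.1316]
ee_rot: [0.522, 0.476, -0.521, 0.479]
ft_force: [-0.3, -0.2, -0.7]
grip_width: 0.998
clock 14.9 turn [ 0.9  0.1 -0.3] shift [76.1 -9.6  0.9] world [464.6   4.7  55.5] now jig [-104.5   56.2] 131.6 F [-0.3 -0.2 -0.7] grip 0.998 q7 -1.84
jig axes in tool: x [0.005 1.    0.016] y [-0.002  0.016 -1.   ]
scene wedge top z 0.0538 427 x [-136.8    0.7] poly [[0.30000001192092896, 80.4000015258789], [-8.399999618530273, 82.9000015258789], [-97.0, 74.4000015258789], [-136.89999389648438, 45.400001525878906], [-133.39999389648438, 26.399999618530273], [-5.0, 58.5], [0.699999988079071, 63.599998474121094]]
grip z 0.0779719256467152 126 ((-103.65974426269531, 53.578338623046875), (41.256778717041016, 24.842309951782227), 4.011607646942139)
wrist wedge top z 0.053 4843 x [-137.5   -1.3] poly [[-1.600000023841858, 82.19999694824219], [-137.6999969482422, 71.30000305175781], [-135.60000610351562, 27.899999618530273], [-0.699999988079071, 61.70000076293945]]
grip z 0.07783051458356219 1450 ((-103.8097152709961, 54.79413604736328), (39.51021957397461, 23.05176544189453), 4.311429500579834)
s1 3329 x [-0.7 43.5] y [-70.7 -37.3] rect [ 21.5 -54. ] [45.3 34. ] 0.0
s2 3263 x [-0.5 42.8] y [-27.7   5.6] rect [ 21.3 -11. ] [44.6 34. ] 0.0
caul 3251 x [-0.7 42.3] y [11.5 46.7] rect [20.8 29.3] [44.  37.3] 1.2
fence 2076 x [-0.2 42.5] y [76.  98.3] rect [21.2 87.2] [22.9 44. ] 89.8
bf 1322 x [-0.6 45.6] y [-123.7 -111.2] rect [  22.5 -117.5] [13.7 47.5] 89.9
```

View pics/w9.png

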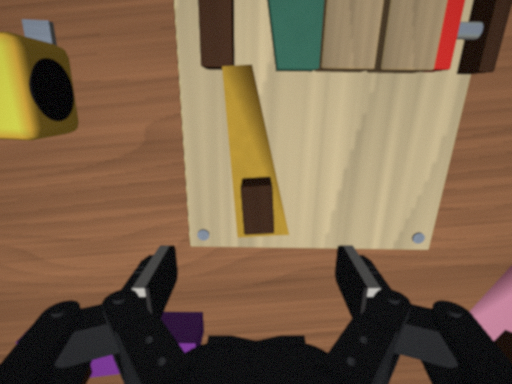

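Now the block is at jig (-103.7, 54.5), turned +4.2°, and the row is undisturbed. Regrasping it.

```bash
python3 -c "
from h import *
goal(-103,54.3,54.5,yaw=-1.8,sgn=-1)"
```

```text
clock 15.0 turn [-3.3  0.1 -0.1] shift [75.6  2.1  1.4] world [475.    2.9  54.5] now jig [-105.3   55.8] 130.1 F [-0.9  0.4 -0.3] grip 0.996 q7 -1.84
jig axes in tool: x [0.002 1.    0.016] y [-0.002  0.016 -1.   ]
```

```bash
python3 -m inch '[[[-3.3,0,0],[30,2,1.4],0.3],[[-3.3,0,0],[60,2,1.4],0.3],[[-3.3,0,0],[74,2,1.4],0.3],[[-3.3,0,0],[74.5,2,1.4],0.6],[[-3.3,0,0],[74.5,2,1.4],1],[[-3.3,0,0],[74.5,2,1.4],1],[[-3.3,0,0],[74.5,2,1.4],1]]' 100
python3 -c "
from h import *
goal(-113,54,57.5,sgn=-1)
c,p=wrist('10');griplook(c,p)"
```

```text
clock: 15.88
position: [0.4756, 0.003, 0.0566]
ee_rot: [0.508, 0.491, -0.507, 0.494]
ft_force: [-1.9, 1.3, 6.3]
grip_width: 0.261
clock 15.88 turn [ 4.2  0.1 -0.2] shift [ -1.  -10.6  -0.3] world [465.1   3.6  57.5] now jig [-102.5   54.5] 56.6 F [-1.9  1.3  6.3] grip 0.261 q7 -1.85
jig axes in tool: x [0.004 0.997 0.074] y [-0.002  0.074 -0.997]
grip z 0.07782018764106964 3144 ((-102.45556640625, 58.038246154785156), (43.99951934814453, 44.82048416137695), 70.3966293334961)
```

View pics/w10.png

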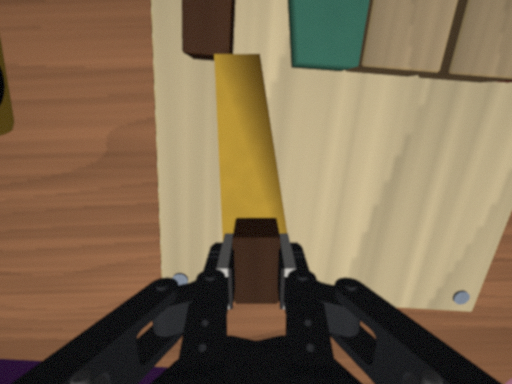

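```bash
python3 -m inch '[[[0,0,0],[-2,-4,0],1],[[2,0,0],[-2,-10.5,0],1],[[4.2,0,0],[-2,-10.5,0.5],1],[[4.2,0,0],[-2,-10.5,0.5],1]]'
python3 -c "
from h import *
goal(-113,54,57.5,sgn=-1)
wedgelook('scene');c,p=wedgelook('wrist',tag='11');row(c,p)"
```

```text
clock: 16.42
position: [0.4651, 0.0027, 0.0585]
ee_rot: [0.526, 0.471, -0.525, 0.475]
ft_force: [0.6, 0.4, -1.5]
grip_width: 0.26
clock 16.43 turn [-0.   0.1 -0.2] shift [ 1.  -0.1 -0.9] world [465.1   3.6  57.5] now jig [-112.9   53.1] 58.5 F [ 0.6  0.4 -1.5] grip 0.26 q7 -1.91
jig axes in tool: x [ 0.004  1.    -0.001] y [-0.002 -0.001 -1.   ]
scene wedge top z 0.0553 390 x [-141.9   -9.8] poly [[-8.600000381469727, 71.5999984741211], [-107.5, 71.0999984741211], [-146.8000030517578, 27.0], [-10.0, 50.29999923706055]]
wrist wedge top z 0.0547 8857 x [-103.2  -10.4] poly [[-10.199999809265137, 72.19999694824219], [-105.5999984741211, 72.0999984741211], [-105.30000305175781, 35.900001525878906], [-10.5, 52.099998474121094]]
s1 2518 x [-0.8 14.3] y [-70.2 -37.3] rect [  6.8 -54. ] [33.9 15.9] 90.0
s2 2584 x [-0.7 14.3] y [-27.7   5.6] rect [  6.8 -11. ] [15.7 34. ] 0.1
caul 2445 x [-0.9 14.3] y [11.3 42.5] rect [ 6.7 27.1] [15.7 32.7] 0.3
fence 1824 x [-0.6 15.4] y [75.9 98.6] rect [ 7.5 87.4] [16.7 23.5] 0.1
```

View pics/w11.png

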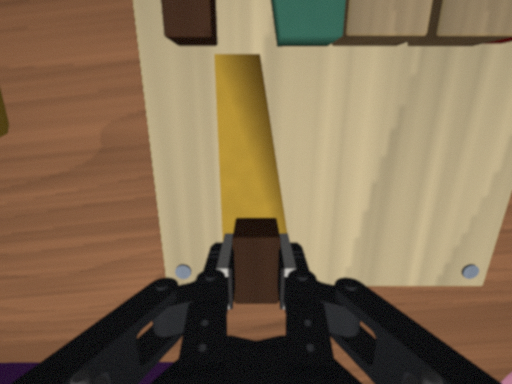

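The wedge is now parallel and 4 mm clear of the fence line: its tip is at (238,54) and the fence's inner corner at (215,44). I'll slide it in with checks along the way.

```bash
python3 -m inch '[[[0,0,0],[0,8,0],1],[[0,0,0],[0,16,0],1],[[0,0,0],[0,24,0],1],[[0,0,0],[0,24,0],1]]'
python3 -c "
from h import *
goal(-28,54,57,sgn=-1)
c,p=wedgelook('wrist',tag='12')"
```

```text
clock: 17.02
position: [0.4897, 0.0004, 0.0586]
ee_rot: [0.526, 0.472, -0.525, 0.475]
ft_force: [0.1, -0.2, -1.3]
grip_width: 0.259
clock 17.02 turn [ 0.   0.1 -0.2] shift [ 1.8 60.2 -0.6] world [549.6  -5.3  57. ] now jig [-88.2  53.4] 58.6 F [ 0.1 -0.2 -1.3] grip 0.259 q7 -1.92
jig axes in tool: x [0.004 1.    0.   ] y [-0.001  0.    -1.   ]
wrist wedge top z 0.0547 8915 x [-78.6  14.3] poly [[15.0, 73.5], [-80.5, 72.80000305175781], [-79.80000305175781, 36.29999923706055], [14.199999809265137, 52.29999923706055]]
```

Tip is inside the gap (x = 14) with no contact. Continuing.

```bash
python3 -m inch '[[[0,0,0],[0,10,0],1],[[0,0,0],[0,20,0],1],[[0,0,0],[0,30,0],1],[[0,0,0],[0,40,0],1],[[0,0,0],[0,48,0],1],[[0,0,0],[0,48,0],1]]'
python3 -c "
from h import *
goal(-28,54,57,sgn=-1)
c,p=wedgelook('wrist',tag='13');row(c,p)"
```

```text
clock: 17.82
position: [0.5374, -0.0045, 0.0585]
ee_rot: [0.526, 0.472, -0.525, 0.475]
ft_force: [-0.2, 0.6, -1.7]
grip_width: 0.256
clock 17.82 turn [ 0.   0.1 -0.2] shift [ 1.6 12.2 -0.5] world [549.6  -5.3  57. ] now jig [-40.2  53.5] 58.5 F [-0.2  0.6 -1.7] grip 0.256 q7 -1.93
jig axes in tool: x [0.004 1.    0.001] y [-0.001  0.001 -1.   ]
wrist wedge top z 0.0546 9019 x [-30.6  62.1] poly [[62.599998474121094, 52.400001525878906], [62.599998474121094, 73.69999694824219], [-32.20000076293945, 72.19999694824219], [-32.099998474121094, 36.400001525878906]]
s1 11538 x [ 0.6 86.2] y [-70.6 -37.3] rect [ 43.3 -54. ] [87.7 34. ] 0.0
s2 11636 x [ 0.7 86.3] y [-27.7   5.7] rect [ 43.4 -11. ] [87.9 34. ] 0.0
caul 12953 x [ 1.7 86.4] y [11.1 52.9] rect [43.7 33. ] [87.3 45.1] 0.3
fence 7482 x [ 2.  87.4] y [75.9 98.2] rect [44.6 87.2] [23.3 87.5] 89.9
```

View pics/w13.png

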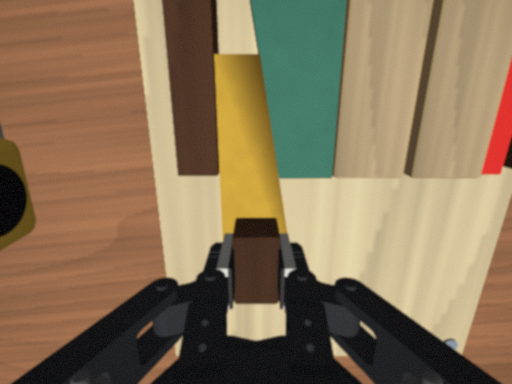

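The wedge is in the gap with its tip at (238,54) and butt near jig x = -77. Lower, release, then push on the butt.

```bash
python3 -m inch '[[[0,0,0],[1.5,1,-1],1],[[0,0,0],[2.5,1,-1.5],1],[[0,0,0],[2.5,1,-1.5],0.5],[[0,0,0],[2.5,1,-1.5],0.4],[[0,0,0],[-20,1,-1],0.4],[[0,0,0],[-45,-30,0],0.6],[[0,0,0],[-45,-66,0],1],[[0,0,0],[-45,-75,0],1],[[0,0,0],[-45,-75,0],1]]'
python3 -c "
from h import *
goal(-105,54,35,sgn=-1)
c,p=wedgelook('scene',tag='14');row(c,p);c,p=wedgelook('wrist',tag='14');griplook(c,p)"
```

```text
clock: 19.0
position: [0.4623, 0.0032, 0.1034]
ee_rot: [0.526, 0.472, -0.525, 0.475]
ft_force: [-0.1, -0.8, 0.5]
grip_width: -0.003
clock 19.0 turn [ 0.   0.1 -0.2] shift [68.5 10.4 -0.8] world [473.    2.8  35. ] now jig [-115.7   53.3] 103.4 F [-0.1 -0.8  0.5] grip -0.003 q7 -1.86
jig axes in tool: x [0.004 1.    0.001] y [-0.002  0.001 -1.   ]
scene wedge top z 0.0539 476 x [-74.6  63.2] poly [[63.29999923706055, 73.69999694824219], [-28.799999237060547, 74.5999984741211], [-72.4000015258789, 47.099998474121094], [-76.0, 34.900001525878906], [-71.0, 29.5], [63.099998474121094, 52.599998474121094]]
s1 913 x [  0.9 148.5] y [-70.7 -37.3] rect [ 82.5 -54. ] [167.5  33.8] 0.0
s2 873 x [  1.4 148.8] y [-27.7   5.6] rect [ 82.3 -11. ] [167.3  34. ] 0.0
caul 1074 x [  3.1 148.6] y [10.8 62.8] rect [74.4 38.5] [150.2  56.6] 0.3
fence 400 x [  3.4 148.8] y [75.3 98.4] rect [75.5 86.5] [147.9  24.4] 0.1
bf 328 x [  2.9 148.2] y [-124.5 -113.3] rect [  74.8 -118.5] [148.6  12.2] 0.1
stop 445 x [143.2 169. ] y [-121.1   45.9] rect [156.8 -38. ] [172.   26.2] 88.6
wrist wedge top z 0.0531 6060 x [-75.3  23.6] poly [[23.600000381469727, 75.30000305175781], [-74.0, 73.9000015258789], [-75.4000015258789, 30.399999618530273], [22.100000381469727, 46.599998474121094]]
grip z 0.07792741452004671 2712 ((-41.17758560180664, 55.14908981323242), (23.329898834228516, 38.61322784423828), 89.83191680908203)
```

View pics/w14.png

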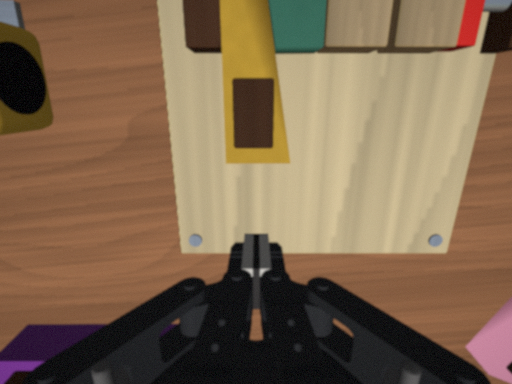

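Released cleanly: butt edge at (258,161), block at (253,113), wedge along the fence. I'll descend behind the butt and push.

```bash
python3 -m inch '[[[0,0,0],[40,0,0],1],[[0,0,0],[68,0,-1],1],[[0,0,0],[68,10,-1],1],[[0,0,0],[68,20,-1],1],[[0,0,0],[68,26,-1],1],[[0,0,0],[68,32,-1],1],[[0,0,0],[68,38,-1],1],[[0,0,0],[68,44,-1],1]]'
python3 -c "
from h import *
goal(-12.4,54,35,sgn=-1)
c,p=wedgelook('wrist',tag='15')"
```

```text
clock: 20.1
position: [0.5074, -0.0004, 0.0356]
ee_rot: [0.526, 0.472, -0.525, 0.475]
ft_force: [-1.3, 0.4, 1.1]
grip_width: -0.0
clock 20.1 turn [ 0.   0.1 -0.2] shift [ 0.8 58.   0.4] world [565.1  -6.9  35. ] now jig [-70.5  54.4] 35.6 F [-1.3  0.4  1.1] grip -0.0 q7 -1.95
jig axes in tool: x [0.004 1.    0.   ] y [-0.001  0.    -1.   ]
wrist wedge top z 0.0529 12806 x [-58.   48.7] poly [[49.20000076293945, 75.69999694824219], [-57.79999923706055, 73.80000305175781], [-58.20000076293945, 30.0], [47.79999923706055, 47.900001525878906]]
```

View pics/w15.png

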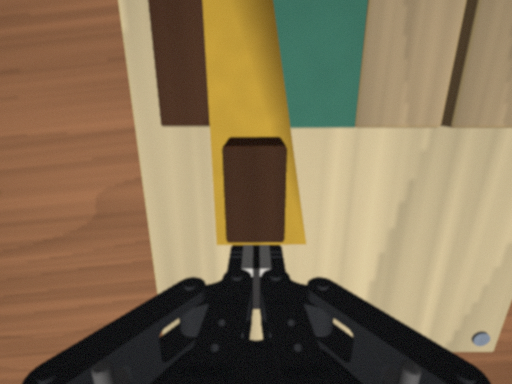

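In contact with the butt at (258,244), pushing straight. Continuing.

```bash
python3 -m inch '[[[0,0,0],[0,5,0],1],[[0,0,0],[0,10,0],1],[[0,0,0],[0,15,0],1],[[0,0,0],[0,20,0],1],[[0,0,0],[0,25,0],1],[[0,0,0],[0,30,0],1],[[0,0,0],[0,35,0],1],[[0,0,0],[0,40,0],1]]'
python3 -c "
from h import *
goal(-12.4,54,35,sgn=-1)
c,p=wedgelook('wrist',tag='16');row(c,p)"
```

```text
clock: 21.15
position: [0.5478, -0.0045, 0.0358]
ee_rot: [0.526, 0.472, -0.525, 0.474]
ft_force: [-4.7, 1.3, 1.6]
grip_width: 0.0
clock 21.15 turn [ 0.   0.1 -0.2] shift [ 0.8 17.5  0.6] world [565.1  -6.9  35. ] now jig [-29.9  54.6] 35.8 F [-4.7  1.3  1.6] grip 0.0 q7 -1.96
jig axes in tool: x [0.003 1.    0.   ] y [-0.001  0.    -1.   ]
wrist wedge top z 0.0529 12913 x [-17.4  89.3] poly [[89.80000305175781, 75.4000015258789], [-17.0, 75.0999984741211], [-17.600000381469727, 30.899999618530273], [89.19999694824219, 48.599998474121094]]
s1 10875 x [ 0.2 89.4] y [-69.2 -37.2] rect [ 45.  -53.9] [92.4 33.9] 0.2
s2 14580 x [ 0.7 90. ] y [-27.7   2.9] rect [ 45.  -12.2] [33.2 92.4] 88.7
caul 17272 x [ 2.3 90.1] y [ 3.6 44.6] rect [45.8 25.1] [44.7 90.7] 89.7
fence 8632 x [ 2.9 91.3] y [78.1 98.2] rect [33.7 86. ] [118.8  32.4] 7.8
```

View pics/w16.png

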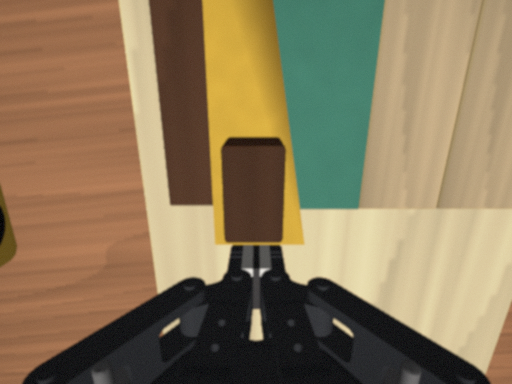

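Slack is taken up and the slats have closed together. The butt at (258,244) still has about 17 mm to go, with 5 N of force.

```bash
python3 -m inch '[[[0,0,0],[0,3,0],1],[[0,0,0],[0,6,0],1],[[0,0,0],[0,9,0],1],[[0,0,0],[0,12,0],1],[[0,0,0],[0,15,0],1],[[0,0,0],[0,15,0],1]]'
python3 -c "
from h import *
goal(-12.4,54,35,sgn=-1)
c,p=wedgelook('wrist',tag='17')"
```

```text
clock: 21.95
position: [0.5627, -0.0061, 0.0357]
ee_rot: [0.526, 0.472, -0.525, 0.474]
ft_force: [-4.9, 0.8, 1.2]
grip_width: 0.002
clock 21.95 turn [ 0.   0.1 -0.1] shift [0.7 2.5 0.5] world [565.1  -6.9  35. ] now jig [-14.9  54.5] 35.7 F [-4.9  0.8  1.2] grip 0.002 q7 -1.96
jig axes in tool: x [0.003 1.    0.   ] y [-0.001  0.    -1.   ]
wrist wedge top z 0.0529 12988 x [ -2.3 104.2] poly [[104.80000305175781, 75.69999694824219], [-2.9000000953674316, 75.0999984741211], [-2.200000047683716, 31.0], [104.30000305175781, 48.5]]
```

View pics/w17.png

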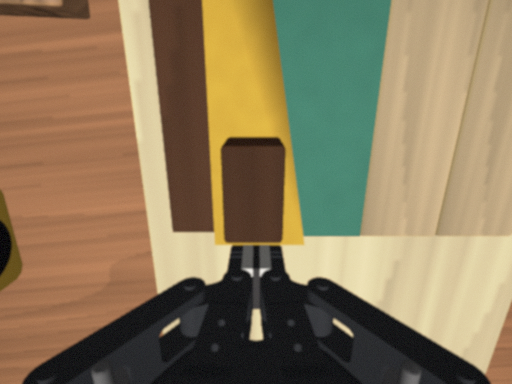

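```bash
python3 -m inch '[[[0,0,0],[0,1.3,0],1],[[0,0,0],[0,2.5,0],1],[[0,0,0],[0,2.5,0],1],[[0,0,0],[0,2.5,0],1]]'
python3 -c "
from h import *
goal(-12.4,54,35,sgn=-1)
c,p=wedgelook('wrist',tag='18');row(c,p)"
```

```text
clock: 22.5
position: [0.5642, -0.0064, 0.0354]
ee_rot: [-0.525, -0.473, 0.526, -0.474]
ft_force: [-7.1, 1.7, 3.5]
grip_width: 0.004
clock 22.5 turn [ 0.   0.1 -0. ] shift [0.4 1.  0.4] world [565.1  -6.9  35. ] now jig [-13.4  54.4] 35.4 F [-7.1  1.7  3.5] grip 0.004 q7 -1.96
jig axes in tool: x [0.001 1.    0.001] y [-0.002  0.001 -1.   ]
wrist wedge top z 0.0529 13020 x [ -1.  105.6] poly [[105.80000305175781, 75.69999694824219], [-0.5, 74.80000305175781], [-0.800000011920929, 30.799999237060547], [105.5999984741211, 48.5]]
s1 12539 x [  0.9 105.5] y [-69.9 -37.2] rect [ 53.2 -54. ] [108.  34.] 0.0
s2 14870 x [  1.1 106.4] y [-27.7   0.1] rect [ 53.2 -11.3] [ 33.7 108.1] 89.9
caul 20452 x [  2.6 106.5] y [ 0.7 44.3] rect [53.7 23.3] [107.3  47.4] 0.1
fence 6313 x [  3.5 107.8] y [78.1 98.1] rect [49.8 87.2] [118.3  34.6] 7.9
```

```bash
python3 -m inch '[[[0,0,0],[0,1,0],1],[[0,0,0],[0,1,0],1],[[0,0,0],[0,1,0],1]]'
python3 -c "
from h import *
goal(-12.4,54,35,sgn=-1)"
```

```text
clock: 22.92
position: [0.5641, -0.0064, 0.0352]
ee_rot: [-0.524, -0.473, 0.526, -0.473]
ft_force: [-8.0, 1.3, 4.9]
grip_width: -0.002
clock 22.93 turn [0.  0.1 0.1] shift [0.2 1.  0.4] world [565.1  -6.9  35. ] now jig [-13.4  54.4] 35.2 F [-8.   1.3  4.9] grip -0.002 q7 -1.96
jig axes in tool: x [-0.002  1.     0.001] y [-0.002  0.001 -1.   ]
```

```bash
python3 -m inch '[[[0,0,0],[0,2,0],1],[[0,0,0],[0,2,0],1]]'
python3 -c "
from h import *
goal(-12.4,54,35,sgn=-1)"
```

```text
clock: 23.18
position: [0.5651, -0.0066, 0.0349]
ee_rot: [-0.524, -0.474, 0.527, -0.473]
ft_force: [-8.1, 2.5, 4.3]
grip_width: -0.001
clock 23.18 turn [0.  0.1 0.2] shift [-0.1  0.1  0.3] world [565.1  -6.9  35. ] now jig [-12.5  54.3] 34.9 F [-8.1  2.5  4.3] grip -0.001 q7 -1.96
jig axes in tool: x [-0.004  1.     0.001] y [-0.003  0.001 -1.   ]
```

The TCP is at the same x as when the slats were home. I'll back off and check.

```bash
python3 -m inch '[[[0,0,0],[0,-12,0],1],[[0,0,0],[0,-30,0],1],[[0,0,0],[-50,-50,0],1],[[0,0,0],[-70,-55,40],1],[[0,0,0],[-70,-55,60],1],[[0,0,0],[-70,-55,60],1]]'
python3 - <<'E'
from h import *
from workcell import camera
goal(-12.4,54,35,sgn=-1)
c,p=wedgelook('scene',tag='19');o=row(c,p);c,p=wedgelook('side',tag='19');c,p=wedgelook('wrist',tag='19');row(c,p)
P=cloud(c,p);J=tojig(P*1000)
# near edge of each top surface by lane in wrist view (percentile over columns)
for n,y0,y1,z in [("s1",-68,-45,.048),("s2",-25,-5,.048),("caul",14,36,.048),("wedge",38,70,.052),("fence",80,97,.044)]:
    m=(J[...,1]>y0)&(J[...,1]<y1)&(abs(P[...,2]-z)<.0035)&(abs(J[...,0])<30);q=J[m]
    if not len(q): print(n,"-");continue
    b=[q[(q[:,1]>a)&(q[:,1]<=a+3),0].min() for a in np.arange(y0,y1-3,3) if ((q[:,1]>a)&(q[:,1]<=a+3)).any()]
    print(n,np.median(b).round(2),np.round([min(b),max(b)],1),np.median(P[m][:,2]).round(4))
E
```

```text
clock: 23.92
position: [0.5044, -0.0623, 0.1057]
ee_rot: [-0.525, -0.472, 0.528, -0.473]
ft_force: [0.2, 0.1, -0.5]
grip_width: 0.002
clock 23.93 turn [-0.1  0.2  0.1] shift [ 70.4  54.7 -61.9] world [565.1  -6.9  35. ] now jig [-67.   -7.5] 105.7 F [ 0.2  0.1 -0.5] grip 0.002 q7 -1.77
jig axes in tool: x [-0.002  1.    -0.002] y [-0.004 -0.003 -1.   ]
scene wedge top z 0.0541 516 x [  0.4 138.4] poly [[138.3000030517578, 75.5999984741211], [47.900001525878906, 74.80000305175781], [1.5, 52.099998474121094], [-1.0, 37.20000076293945], [2.200000047683716, 30.0], [138.6999969482422, 54.5]]
s1 902 x [  0.9 147.9] y [-70.4 -37.4] rect [ 74.3 -54. ] [ 33.8 151.7] 89.9
s2 761 x [  0.7 153.9] y [-27.8   1.1] rect [ 82.8 -12.9] [168.4  32.1] 1.0
caul 1041 x [  2.5 148.5] y [ 1.6 51.8] rect [74.8 27.2] [149.5  52.8] 0.4
fence 304 x [  2.1 148.7] y [77.4 98.2] rect [74.9 89.7] [ 22.  149.3] 87.9
bf 325 x [  2.9 148.3] y [-124.4 -113.3] rect [  75.1 -118.9] [ 12.  148.5] 89.5
stop 426 x [144.2 169.2] y [-121.7   46. ] rect [157.8 -38.2] [171.7  24.2] 88.0
side wedge top z 0.054 367 x [ -1.9 135.
[... 171 characters left out ...]
.599998474121094]]
wrist wedge top z 0.0531 3868 x [ 0.5 71.5] poly [[71.4000015258789, 75.4000015258789], [1.2000000476837158, 75.5], [0.5, 30.5], [71.80000305175781, 42.70000076293945]]
s1 6362 x [ 0.1 72.2] y [-70.7 -37.3] rect [ 36.2 -54. ] [34.  73.7] 90.0
s2 5299 x [ 0.1 72.2] y [-27.7   0.1] rect [ 36.1 -11.6] [33.8 73.9] 89.0
caul 6545 x [ 1.6 72.3] y [ 0.6 38.9] rect [36.9 21. ] [72.3 41.5] 0.1
fence 3153 x [ 1.4 73.3] y [80.1 98.3] rect [37.3 89.2] [19.5 73.4] 90.0
bf 2348 x [ 0.5 73.3] y [-123.7 -111.5] rect [  36.9 -117.6] [74.5 13.5] 0.0
s1 -0.6 [-0.6 -0.5] 0.048
s2 -0.59 [-0.6 -0.6] 0.0479
caul -0.54 [-1.  -0.5] 0.0481
wedge -0.79 [-0.9 -0.7] 0.052
fence -0.15 [-0.2 -0. ] 0.044
```

View pics/w19.png

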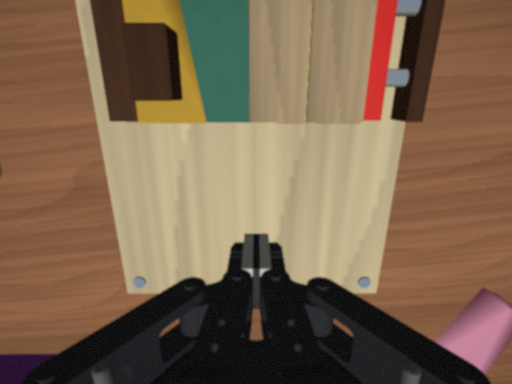

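View pics/scene19.png

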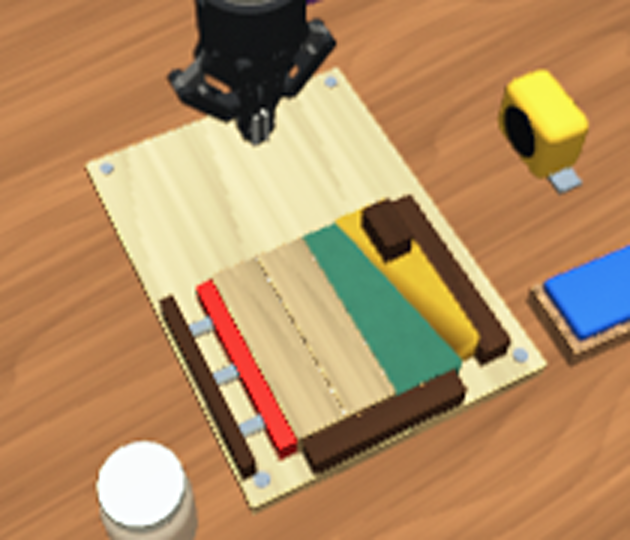

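View pics/side19.png

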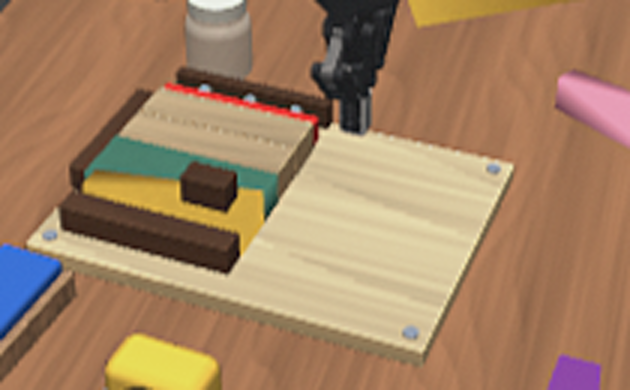

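All near ends are level to within about 0.3 mm. One last check on the red bar's displacement and the bystanders.

```bash
python3 - <<'E'
from h import *
from workcell import camera
def red(c):
    P=cloud(c);J=tojig(P*1000);h=cv2.cvtColor(c["pixels"],cv2.COLOR_RGB2HSV)
    m=((h[...,0]<6)|(h[...,0]>174))&(h[...,1]>180)&(h[...,2]>100)&(abs(P[...,2]-.044)<.003)&(abs(J[...,0]-75)<60)&(abs(J[...,1]+80)<25)
    return J[m][:,1].mean(),np.percentile(J[m][:,1],[2,98])
for n in("scene","side"):
    a=load(n+"0.npz");b=camera(n);print(n,"red before",red(a),"now",red(b))
    for nm,x,y in [("tape",.58,.18),("jar",.72,-.25),("sand",.72,.13)]:
        r=[]
        for c in(a,b):
            P=cloud(c);m=(np.hypot(P[...,0]-x,P[...,1]-y)<.09)&(P[...,2]>.03)&(abs(tojig(P*1000)[...,1])>130);r.append(P[m].mean(0).round(4))
        print(nm,r)
E
```

```text
scene red before (np.float64(-83.42770379321307), array([-90.31206477, -75.04382462])) now (np.float64(-87.11733459753633), array([-94.07634304, -80.29191657]))
tape [array([0.585 , 0.1734, 0.0565]), array([0.585 , 0.1734, 0.0567])]
jar [array([ 0.7022, -0.2699,  0.0749]), array([ 0.7022, -0.27  ,  0.0748])]
sand [array([0.7375, 0.1178, 0.0396]), array([0.7375, 0.1181, 0.0396])]
side red before (np.float64(-83.53945804530264), array([-91.35423984, -75.77241341])) now (np.float64(-90.09445229225022), array([-95.50558924, -84.65471143]))
tape [array([0.5729, 0.1927, 0.0561]), array([0.573 , 0.1926, 0.0561])]
jar [array([ 0.6878, -0.253 ,  0.0654]), array([ 0.6879, -0.2533,  0.0656])]
sand [array([0.7322, 0.128 , 0.0395]), array([0.7322, 0.128 , 0.0396])]
```

The bar is pushed back by about 4 mm, as expected, and the bystanders have not moved. Handing in.

```bash
python3 -c "
from workcell import manip
print(manip.hand_in())"
```

```text
the job is handed in; nothing more can be done
None
```

The row is dry-clamped and the job is handed in, at about 24 s of the 72 s allowed. I pushed the green block, slat1 and slat2 home against the end stop. Each met it firmly, at about 8 N, at the same tool position. I then set the small yellow wedge in the gap and drove it by its butt; the push was about 8 N at the end.

**One slip:** on the first try the wedge's tip caught the near corner of the fence and the fingers slid off its grip block. I regrasped it, straightened it on the apron and slid it in cleanly. The row had not moved.

**Last checks:**
- **Flush:** in the wrist view the near ends of the row were at about x = -0.6 mm and the wedge's butt at -0.8 mm, level to about 0.3 mm.
- **Locked:** the scene camera showed the red bar pushed back about 3.7 mm, against about 4 mm expected. The side camera read about 6.5 mm, but from a partly hidden strip of the bar, so I trust it less.
- **Left alone:** the tape measure, screw jar and sanding block had not moved, to within 0.3 mm.
- **Robot:** clear of everything at hand-in.

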